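# Move a colour-sample board from its peg to the easel

## Robot

A 6-joint arm with a two-finger parallel gripper is mounted at the origin on a cart in front of the work surface, level with it; the furniture and walls round the work are solid. World frame = base frame: x ahead of the robot, y to its left, z up, the work surface at z = 0. Lengths are in mm, angles in degrees, forces in N, time in s.
With the tool pointing down it reaches from about 350 to 850 mm from the base axis. Payload 8.1 kg.
Tool frame: the origin (TCP) lies where the fingers leave the gripper's body, on its centre line; the fingertips stand 73 mm ahead of it and the grasp point (between the pads) lies 54 mm ahead of it; z points along the fingers, y is the line along which they close (so a half turn about z gives the same grasp; the last joint's range is limited). The gripper opens to 85 mm and grips with 20 to 120 N. Pads are 22 mm wide; open, the fingers measure 114 mm over their backs; the gripper's body (76 mm by 85 mm) begins 54 mm behind the grasp point. The pads swing forward as they close: fully open they stand 13 mm farther back than shut.
Start: joints at [-69.351, 7.471, 85.268, -0, 87.261, -4.893], TCP at [258.728, -541.356, 303.892] pointing down, gripper open.
Joint ranges: [-169.43, 169.43], [-51.17, 129.36], [1.28, 143.12], [-76.62, 256.62], [0, 156.53], [-152.29, 152.29]. Speed limits (degrees/s): [136.94, 136.94, 159.86, 180, 180, 180].

## Interface

Orientations are given as [roll, pitch, yaw] about the fixed x, y, z axes, in that order (R = Rz(yaw) Ry(pitch) Rx(roll)).
In Python, from bench import sense, optics, r gives the robot as it stands.
- The arm moves only by the tool servo_tool, never from a script. Its argument "plan" is a list that holds one entry, the list of rows, each a list of 5 numbers: the shift along the world's x, y, z in m, then the turn about the world's z in degrees, then the finger opening in m, from 0 to 0.0854. A call has 1 to 10 rows; each row shifts and turns the commanded pose from where the row before left it; what a row does not reach is not made up. A row lasts 1/10 s, in which the tool goes at most 50 mm and 8.59 degrees, less where a joint would pass 70% of its speed; a pose out of reach is approached as far as the arm can. A call is refused whole if a number of a shift passes 0.05 or a number of a turn 8.59, either way. A call with a gripper value outside its range is refused whole. The fingers move at their own pace and stop on an object; "force" is the grip in N (left out, the last holds). Time passes only in rows, so rows that do not move let the fingers close. It gives the time, the measured TCP pose, the force, the opening and the grip force at its end, in the units of the state.
- sense(): the state, without advancing time (a new reading comes with each control period).
- optics.snapshot(name): name is "scene" or "top"; returns a dict with "frame" (400x640x3 uint8, blue, green, red), "fx", "fy", "cx", "cy" (pixels), "cam_to_world" (4x4, takes a point from camera to world coordinates). Camera axes: x right, y down, z forward; pixel columns grow to the right and rows downward; lengths in mm; the calibration is good to about 2 mm. A picture is of the moment at which its call begins. There is no depth.
- r.hand_in(): hands the job in; it is judged then, once.
The state is a dict: "time": time; "joint_pos": joint angles; "qd": joint speeds; "joint_efforts": joint torques, N m; "tool_pos": TCP position; "tcp_rot": TCP orientation; "ft_force": force on the tool from outside, world axes, zero at the start; "wrist_torque": the same for the moment, N m; "finger_gap": finger opening in mm; "grip_force": force on a finger pad.
Only numpy, scipy, OpenCV 4.12 (cv2) and the standard library are available. Lean on these libraries where they do the work, as an engineer would, in place of code of your own. Each camera call takes 0.05 s, during which the arm holds its last target. There are 200 camera calls.

## Task

Take the board with the blue colour samples off its peg, raising it so that its hole clears the peg's upturned tip without straining the peg. Set it down gently on the narrow ledge of the sloped wooden easel, centred, behind the lip and leaning flat back against the easel's face, with the samples facing out to the front. Leave the red board hanging and the cups and the bottle standing where they are.

Things in the scene. Friction and masses are not known exactly. Their poses are not given: they have to be found in the camera images.
- blue_board_centre (a point): white plastic board, 6 mm thick, 177 mm tall: panel 100 wide, 104 tall, six blue samples on its front; above it a 60 mm wide header with a hole 24 wide, 28 high, and above the hole a solid tab 45 mm tall to pinch front-to-back from above; 0.1 to 0.2 kg. Point: mid-thickness, half-way up, 88.5 mm from lower edge and from tab top, 43.5 mm below the hole's upper edge. Axes: x normal (samples face -x), y width, z up
- blue_board: the same blue-sample board; origin in mid-thickness at the middle of its lower edge, same axes
- red_board_centre (a point): the like board with six red and orange samples, hanging on its own stand: leave it. Same size, point and axes as the blue one
- blue_stand: fixed steel stand on which the blue board hangs. Origin on the table under the board (within 8 mm along x); the peg points along -x, z up. Round level peg 7 mm thick, axis 188.5 mm above the table, from the post at x = +60 to x = -55 mm, then up at 45 degrees to the tip. The hole's upper edge rests on the peg; post no higher than the peg; base 12 mm high, from x = +17 to +87, 100 wide
- blue_stand_peg_tip (a point): centre of the upturned tip (7 mm thick) of the blue board's peg, 66 mm in front of the stand's origin, 11 mm above the peg's axis. Raised by 11 to 20 mm from where it hangs, the board's hole passes the tip in a straight line along the stand's -x, with about 4 mm to spare each way at 15.5 mm
- red_stand: like stand on which the red board hangs: leave it. Same size, origin and axes as the blue board's stand
- easel_face: sloped face of the fixed wooden easel. Origin: middle of the line where face meets ledge, 55 mm above the table. z runs up the face, which leans back 20 degrees; x points into the face (front is -x); y along the ledge. The flat face is x = 0, 126 mm wide, z = 0 to 118 mm (a board's hole and tab stand above it). A board leaning flat has mid-thickness at x = -3 mm, lower edge at z = 0
- ledge_front (a point): middle of the top of the lip along the front of the easel's ledge. The ledge is the plane z = 0 of the face's frame, square to the face, 14 mm deep (x = -14 to 0 mm), 126 mm wide; the lip is 4 mm thick (x = -18 to -14 mm) and stands 8 mm above the ledge. The easel's base is 110 x 130 mm, 10 mm high
- cup_a: clear plastic deli cup with amber dye, 110 mm across, 49 mm tall, origin under its middle: leave it
- cup_b: clear plastic deli cup with dark blue dye, 110 mm across, 49 mm tall, origin under its middle: leave it
- bottle: salmon-red squeeze bottle with black cap, 46 mm across, 156 mm tall, origin under its middle: leave it
Things that resemble listed ones, but are neither listed nor needed, are in the scene too. What is shaped like the blue_board but pink is not meant.

How it is judged (in metres and radians):
On the way:
1. the blue board is off its peg, past the upturned tip, held in the air (x of blue_board_centre in the frame of blue_stand below -0.074 m and height (world z) of blue_board_centre above 0.12 m and contact force between blue_board and blue_stand below 0.2 N), for 0.1 s.
At the end, for the whole second after the job is handed in: The blue board rests released on the easel's ledge behind the lip: within 15 mm of its middle, lower edge down on the ledge (5 mm), leaning against the face within 0.1 rad, upright way up, samples facing front, at rest; the red board still hangs on its peg (y of blue_board_centre in the frame of easel_face between -0.015 and 0.015 m and z of blue_board_centre in the frame of easel_face between 0.083 and 0.094 m and x of blue_board_centre in the frame of easel_face between -0.01 and 0.002 m and x of blue_board in the frame of easel_face between -0.013 and 0.002 m and angle between the z axis of blue_board and the z axis of easel_face, either way round below 0.1 rad and angle between the x axis of blue_board and the x axis of easel_face, either way round below 0.1 rad and z of easel_face in the frame of blue_board below 0.03 m and x of easel_face in the frame of blue_board above 0 m and contact force between blue_board and easel_face above 0.1 N and linear speed of blue_board below 0.03 m/s); the robot touches nothing.
It fails at once if the board is dropped or pressed hard onto the easel: over 30 N (contact force between blue_board and easel_face above 30 N).
It fails at once if the peg is strained: the board presses on its stand with more than 15 N (contact force between blue_board and blue_stand above 15 N).
It fails at once if the red board is moved by more than 20 mm (distance of red_board_centre from where it was at the start of the episode above 0.02 m).
It fails at once if a cup or the bottle is moved by more than 20 mm or tipped ((distance of cup_a from where it was at the start of the episode above 0.02 m or angle between cup_a's own z axis and vertical above 0.35 rad) or (distance of cup_b from where it was at the start of the episode above 0.02 m or angle between cup_b's own z axis and vertical above 0.35 rad) or (distance of bottle from where it was at the start of the episode above 0.02 m or angle between bottle's own z axis and vertical above 0.35 rad)).
It also fails if it takes over 43 s, if anything falls off the work surface, if the arm or the gripper's body presses on something with over 40 N, if the wrist force passes 120 N, or if a joint passes its speed limit or range.

## Working session

There is one attempt and no reset: what is moved stays moved. The work goes in short steps, Python scripts to look and compute and a tool call to move; the robot and the scene stay as the last step left them, time stands still between calls to the robot, and variables do not carry over. Pictures are saved under pics/ and viewed, at most 10 in all, crops included, and the job is handed in when it is done.

Besides the shell and the picture viewer there is one more tool, called after ">>>" by a JSON object that holds its "api" and its "payload", one argument or row to a line. servo_tool: Moves the arm, as the interface text tells. Its arguments: {"type":"object","properties":{"plan":{"type":"array"},"force":{"type":"number"}},"required":["plan"]}

```bash
mkdir -p pics; cat > h.py <<'E'
import numpy as np, cv2
from bench import sense, optics, r
def snap(n,f=None):
    s=optics.snapshot(n)
    if f: cv2.imwrite('pics/'+f,s['frame'])
    return s
def proj(s,P):
    P=np.atleast_2d(P); T=np.linalg.inv(s['cam_to_world']); C=P@T[:3,:3].T+T[:3,3]
    return np.c_[s['fx']*C[:,0]/C[:,2]+s['cx'], s['fy']*C[:,1]/C[:,2]+s['cy']]
def ray(s,u,v):
    T=np.array(s['cam_to_world']); d=T[:3,:3]@np.array([(u-s['cx'])/s['fx'],(v-s['cy'])/s['fy'],1]); return T[:3,3],d/np.linalg.norm(d)
def atz(s,u,v,z):
    o,d=ray(s,u,v); return o+d*(z-o[2])/d[2]
def tri(s1,p1,s2,p2):
    o1,d1=ray(s1,*p1);o2,d2=ray(s2,*p2)
    t=np.linalg.lstsq(np.c_[d1,-d2],o2-o1,rcond=None)[0]
    a,b=o1+d1*t[0],o2+d2*t[1]; return (a+b)/2,np.linalg.norm(a-b)
E
python3 - <<'E'
from h import *
import pickle
D={}
for n in('scene','top'):
    s=snap(n,n+'1.png');D[n]=s
    print(n,s['fx'],s['cx'],s['cy'],np.round(s['cam_to_world'],3).tolist())
pickle.dump(D,open('d.pkl','wb'))
print(sense())
E
```

```text
scene 485.0124737600123 314.9104672407185 195.00490387984152 [[0.769, -0.343, 0.54, -390.867], [-0.639, -0.388, 0.664, -1207.454], [-0.018, -0.856, -0.517, 1025.352], [0.0, 0.0, 0.0, 1.0]]
top 506.18713911760545 324.3520572219846 193.1565156406472 [[-0.027, -0.997, 0.079, 452.153], [-1.0, 0.028, 0.006, -70.987], [-0.008, -0.079, -0.997, 1445.0], [0.0, 0.0, 0.0, 1.0]]
{'time': 0.1, 'joint_pos': array([-6.93492271e+01,  7.51047480e+00,  8.53224730e+01, -7.39069610e-04,
        8.72635293e+01, -4.89191248e+00]), 'qd': array([-0.12189818, -0.30558587, -0.08226284, -0.02143642, -0.19438951,
       -0.01507502]), 'joint_efforts': array([ 1.35892555e-03, -5.70953894e+01, -5.01939046e+01, -1.67292937e-04,
        8.25033960e-03, -8.87778606e-05]), 'tool_pos': array([ 258.60342272, -540.98930326,  302.95787127]), 'tcp_rot': array([-1.79903811e+02, -7.49172764e-03,  2.55427150e+01]), 'ft_force': array([-0.24916163,  0.19012327,  0.16097458]), 'wrist_torque': array([-0.00657794,  0.01296129, -0.04299573]), 'grip_force': 0.0, 'finger_gap': 85.35964664698186}
```

View pics/scene1.png

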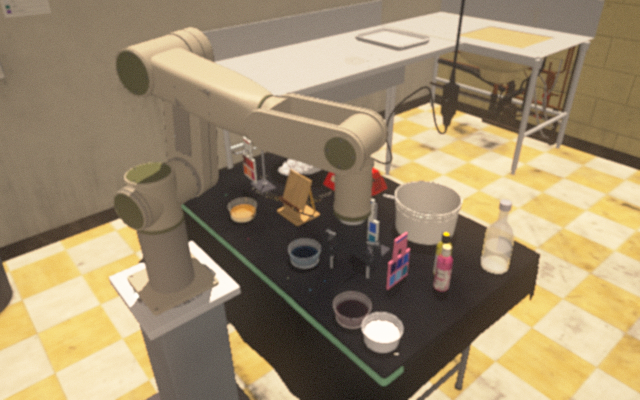

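View pics/top1.png

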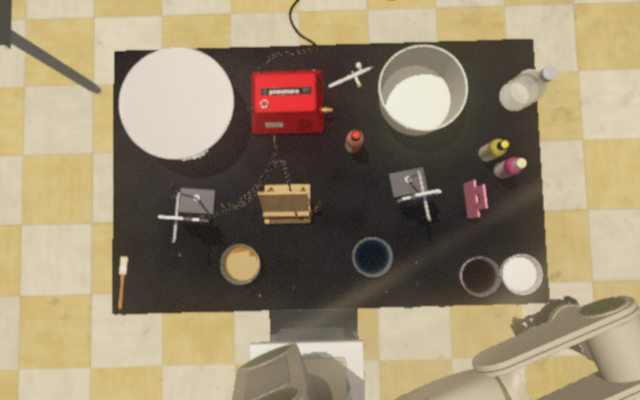

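Candidates: the board at top (418,193) / scene (373,228) hangs on a stand and looks blue. The pink one is at top (476,198) / scene (399,265). The red one is at top (185,217) / scene (248,167). I choose the hanging board at top (418,193) and check it in a crop.

```bash
python3 - <<'E'
from h import *
import pickle
D=pickle.load(open('d.pkl','rb'))
t=D['top']['frame'];s=D['scene']['frame']
c=lambda f,x,y,w,h,k:cv2.resize(f[y:y+h,x:x+w],None,fx=k,fy=k,interpolation=cv2.INTER_CUBIC)
a=c(t,380,150,75,75,5); b=c(t,245,165,75,75,5); 
d=c(s,325,195,75,45*75//45,5); d2=c(s,270,160,75,75,5)
cv2.imwrite('pics/c1.png',cv2.resize(np.vstack([np.hstack([a,b]),np.hstack([d,d2])]),(600,600)))
print(atz(D['top'],418,193,215),atz(D['top'],287,222,58))
E
```

```text
[ 543.4885647  -291.28301191  215.        ] [485.63650492  41.95166164  58.        ]
```

View pics/c1.png

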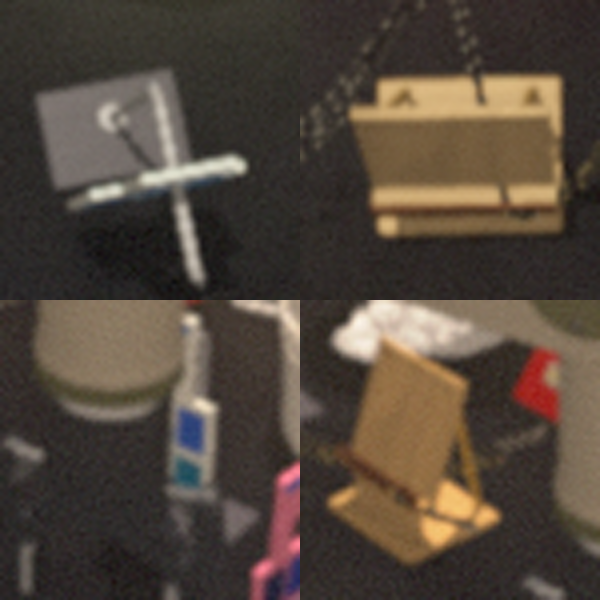

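The crop shows a white hanging board with blue and teal samples (not pink). The peg tip is at top ≈(429,221) and the easel lip at top ≈(291,217).

```bash
cat > fit.py <<'E'
from h import *
import pickle
from scipy.optimize import least_squares
D=pickle.load(open('d.pkl','rb')); t=D['top'];s=D['scene']
def R(p,P):
    c,n=np.cos(p[2]),np.sin(p[2]); P=np.array(P,float); return np.c_[P[:,0]*c-P[:,1]*n+p[0],P[:,0]*n+P[:,1]*c+p[1],P[:,2]]
def fit(obs,p0):
    f=lambda p:np.concatenate([(proj(c,R(p,[m]))-px).ravel() for c,m,px in obs])
    q=least_squares(f,p0,loss='soft_l1'); return q.x,np.round(f(q.x).reshape(-1,2),1)
C=lambda x,y:(380+x/4,150+y/4)
E_=lambda x,y:(245+(x-300)/4,165+y/4)
S_=lambda x,y:(325+x/4,195+(y-300)/4)
S2=lambda x,y:(270+(x-300)/4,160+(y-300)/4)
st=[(t,(87,50,12),C(35,95)),(t,(87,-50,12),C(172,68)),(t,(17,50,12),C(57,188)),(t,(-66,0,199.5),C(197,282)),(t,(60,0,188.5),C(154,85))]
a,ra=fit(st,[543,-291,0])
print('stand',a[:2],np.degrees(a[2]),ra.tolist())
a20=np.radians(20);fx=lambda x,y,z:(x*np.cos(a20)+z*np.sin(a20),y,55-x*np.sin(a20)+z*np.cos(a20))
ea=[(t,fx(-16,63,8),E_(370,208)),(t,fx(-16,-63,8),E_(557,210)),(t,fx(0,63,118),E_(351,108)),(t,fx(0,-63,118),E_(550,117)),
 (s,fx(0,63,118),S2(385,338)),(s,fx(0,-63,118),S2(467,383)),(s,fx(-18,63,8),S2(338,447)),(s,fx(-18,-63,8),S2(412,500))]
b,rb=fit(ea,[486,42,0]); print('easel',b[:2],np.degrees(b[2]),rb.tolist())
# board: origin under stand, dx along x
bo=[(t,(0,-22,237),C(245,165)),(t,(0,50,164),C(70,205)),(s,(-3,-50,164),S_(216,405)),(s,(-3,-50,60),S_(212,498)),(s,(-3,50,60),S_(168,488))]
if __name__=='__main__':
    for dx in(-8,0,8): print(dx,[np.round(proj(c,R(a,[(m[0]+dx,m[1],m[2])]))[0]-px,1).tolist() for c,m,px in bo])
    print(fit(bo,a))
E
python3 fit.py
```

```text
stand [ 539.87994488 -309.49064494] 8.99633875304876 [[-0.2, -0.8], [0.1, -0.4], [-0.9, 0.1], [0.5, 0.6], [0.2, 0.3]]
easel [514.47890232  43.39486126] -2.9924444482623356 [[0.2, -1.7], [-0.3, -1.1], [0.6, 1.2], [0.5, 0.1], [-1.2, -0.7], [-2.0, 1.0], [-0.2, -1.2], [0.3, -0.4]]
-8 [[-4.2, 3.9], [5.4, 1.3], [-3.9, 2.9], [-4.4, 6.2], [-18.0, -3.1]]
0 [[-4.9, 0.6], [4.8, -1.8], [-2.5, 1.7], [-3.0, 5.1], [-16.6, -4.2]]
8 [[-5.6, -2.7], [4.2, -4.9], [-1.0, 0.6], [-1.6, 3.9], [-15.1, -5.3]]
(array([ 5.40664607e+02, -3.16769253e+02,  2.67951914e-01]), array([[ -2.1,  -0.8],
       [  8.2,  -0.1],
       [  0.4,   1.9],
       [ -0.2,   5.2],
       [-15.7,  -2.5]]))
```

```bash
cat > b.py <<'E'
from fit import *
bo=[(t,(0,-30,237),C(244,164)),(t,(0,50,60),C(70,206)),(s,(-3,-50,164),S_(216,405))]
for dx in(-8,-4,0,4): print(dx,[np.round(proj(c,R(a,[(m[0]+dx,m[1],m[2])]))[0]-px,1).tolist() for c,m,px in bo])
q,res=fit(bo,a);print(q[:2],np.degrees(q[2]),res.tolist())
E
python3 b.py | tail -5
```

```text
-8 [[-0.7, 3.5], [-0.1, 3.3], [-3.9, 2.9]]
-4 [[-1.0, 1.9], [-0.4, 1.9], [-3.2, 2.3]]
0 [[-1.4, 0.3], [-0.7, 0.5], [-2.5, 1.7]]
4 [[-1.7, -1.4], [-1.0, -1.0], [-1.7, 1.2]]
[ 542.0943497  -312.40326445] 10.52914854673425 [[-0.3, -1.0], [0.4, 0.1], [-1.0, 1.7]]
```

>>> {"api": "servo_tool", "payload": {
  "plan": [
    [[0.0282,0.023,0.005,7.4,0.045],[0.0282,0.023,0.005,7.4,0.045],[0.0282,0.023,0.005,7.4,0.045],[0.0282,0.023,0.005,7.4,0.045],[0.0282,0.023,0.005,7.4,0.045],[0.0282,0.023,0.005,7.4,0.045],[0.0282,0.023,0.005,7.4,0.045],[0.0282,0.023,0.005,7.4,0.045],[0.0282,0.023,0.005,7.4,0.045],[0.0282,0.023,0.005,7.4,0.045]]
  ],
  "force": 30
}}

```text
time: 1.1
tool_pos: [541.6, -310.1, 353.5]
tcp_rot: [-180.0, -0.0, 99.8]
ft_force: [1.0, 0.1, 0.5]
finger_gap: 45.1
grip_force: 0.0
```

```bash
python3 - <<'E'
from h import *
import pickle
D={n:snap(n) for n in('scene','top')}
pickle.dump(D,open('d2.pkl','wb')); S=sense(); print(S['tool_pos'],S['tcp_rot'],S['finger_gap'])
c=lambda f,x,y,w,h,k:cv2.resize(f[y:y+h,x:x+w],None,fx=k,fy=k,interpolation=cv2.INTER_CUBIC)
cv2.imwrite('pics/c2.png',np.hstack([c(D['top']['frame'],370,140,100,125,4),c(D['scene']['frame'],320,170,100,125,4)]))
E
```

```text
[ 543.57111217 -308.10307015  353.97899138] [ 1.79921859e+02 -5.36449001e-02  1.00027488e+02] 45.1782941760177
```

View pics/c2.png

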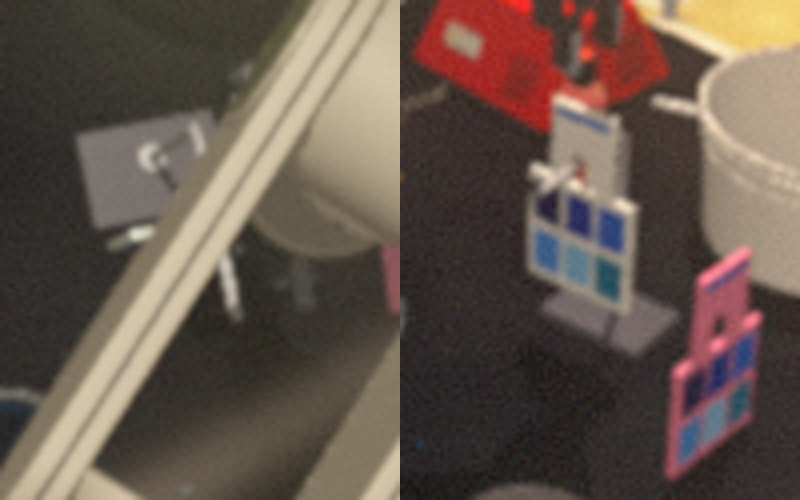

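Scene now shows the whole board: tab top corners at crop (552,97) and (628,127), panel bottom corners at (527,273) and (630,312). It carries six blue/teal samples, so it is the right one. I refit with these.

```bash
cat > b2.py <<'E'
from fit import *
S3=lambda x,y:(320+(x-400)/4,170+y/4)
bo=[(t,(0,-30,237),C(244,164)),(t,(0,50,60),C(70,206)),(s,(-3,30,237),S3(552,96)),(s,(-3,-30,237),S3(626,128)),(s,(-3,50,60),S3(527,273)),(s,(-3,-50,60),S3(630,312)),(s,(-3,-50,164),S3(636,203)),(s,(-3,50,164),S3(530,164))]
st2=st+[(s,(-66,0,199.5),S3(536,172)),]
print(fit(st2,a)[0]*[1,1,57.3], fit(st2,a)[1].tolist())
q,res=fit(bo,a);print(q[:2],np.degrees(q[2]),res.tolist())
E
python3 b2.py|tail -2
```

```text
[ 540.58058396 -309.91048752    9.38125219] [[-0.2, -0.9], [-0.0, -0.8], [-0.8, -0.0], [0.8, 0.3], [0.2, 0.0], [-1.9, 3.5]]
[ 544.77486061 -312.51877549] 12.325151205693697 [[-0.4, -2.5], [0.6, -0.3], [0.2, 0.6], [-2.0, -1.4], [-0.1, -0.2], [-0.2, 1.0], [-0.1, 1.7], [-0.1, 1.0]]
```

>>> {"api": "servo_tool", "payload": {
  "plan": [
    [[0,-0.001,-0.015,0.2,0.045],[0,-0.001,-0.015,0.2,0.045],[0,-0.001,-0.015,0,0.045],[0,0,-0.015,0,0.045],[0,0,-0.008,0,0.045],[0,0,-0.005,0,0.045],[0,0,-0.003,0,0.045],[0,0,0,0,0.045]]
  ]
}}

```text
time: 2.0
tool_pos: [540.7, -314.4, 277.9]
tcp_rot: [180.0, 0.0, 99.9]
ft_force: [-0.3, 0.3, -0.3]
finger_gap: 44.9
grip_force: 0.0
```

>>> {"api": "servo_tool", "payload": {
  "plan": [
    [[0,0,0,0,0.025],[0,0,0,0,0.015],[0,0,0,0,0.01],[0,0,0,0,0.006],[0,0,0,0,0.002],[0,0,0,0,0.0],[0,0,0,0,0.0],[0,0,0,0,0.0]]
  ],
  "force": 30
}}

```text
time: 2.8
tool_pos: [540.9, -314.5, 278.3]
tcp_rot: [180.0, 0.0, 99.9]
ft_force: [-0.6, 0.9, 4.1]
finger_gap: 5.7
grip_force: 33.2
```

>>> {"api": "servo_tool", "payload": {
  "plan": [
    [[0,0,0.002,0,0],[0,0,0.003,0,0],[0,0,0.003,0,0],[0,0,0.003,0,0],[0,0,0.0025,0,0],[0,0,0.002,0,0],[0,0,0,0,0],[0,0,0,0,0]]
  ]
}}

```text
time: 3.6
tool_pos: [540.7, -314.3, 293.4]
tcp_rot: [-180.0, -0.0, 99.9]
ft_force: [-0.6, 0.4, -1.3]
finger_gap: 5.6
grip_force: 32.5
```

```bash
python3 - <<'E'
from h import *
import pickle
s=snap('scene'); S=sense(); print(S['tool_pos'],S['ft_force'],S['wrist_torque'],S['finger_gap'])
cv2.imwrite('pics/c3.png',cv2.resize(s['frame'][170:280,320:420],None,fx=5,fy=5,interpolation=cv2.INTER_CUBIC))
E
```

```text
[ 540.68146167 -314.36800384  293.25627398] [-0.29146465 -0.60109245 -1.4222162 ] [ 0.01718392 -0.05234227  0.00205644] 5.3131015622386455
```

View pics/c3.png

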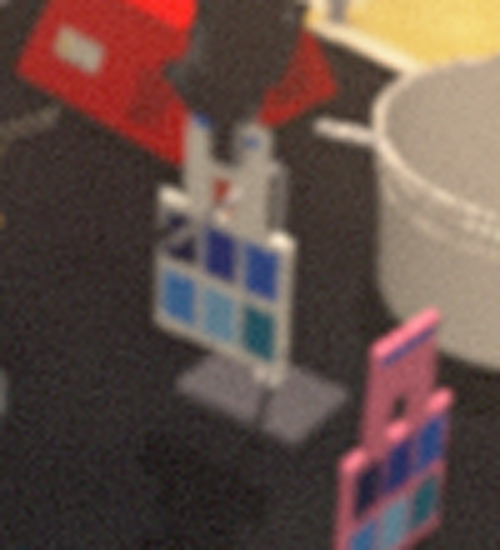

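The board is lifted about 15 mm and carries freely (−1.4 N). Moving straight off along the peg.

>>> {"api": "servo_tool", "payload": {
  "plan": [
    [[-0.0059,-0.0008,0,0,0],[-0.0059,-0.0008,0,0,0],[-0.0059,-0.0008,0,0,0],[-0.0059,-0.0008,0,0,0],[-0.0059,-0.0008,0,0,0],[-0.0059,-0.0008,0,0,0],[-0.0059,-0.0008,0,0,0],[-0.0059,-0.0008,0,0,0]]
  ]
}}

```text
time: 4.45
tool_pos: [493.0, -320.9, 293.5]
tcp_rot: [180.0, 0.0, 99.9]
ft_force: [-1.1, -0.4, -1.5]
finger_gap: 5.4
grip_force: 32.5
```

>>> {"api": "servo_tool", "payload": {
  "plan": [
    [[-0.0059,-0.001,0,0,0],[-0.0059,-0.001,0,0,0],[-0.0059,-0.001,0,0,0],[-0.0059,-0.001,0,0,0],[-0.0059,-0.001,0,0,0],[-0.0059,-0.001,0,0,0],[-0.0059,-0.001,0,0,0],[-0.0059,-0.001,0,0,0],[-0.0059,-0.001,0,0,0],[0,0,0,0,0]]
  ]
}}

```text
time: 5.45
tool_pos: [439.8, -330.0, 293.4]
tcp_rot: [-180.0, 0.0, 99.9]
ft_force: [-0.3, 0.0, -1.8]
finger_gap: 6.0
grip_force: 32.4
```

>>> {"api": "servo_tool", "payload": {
  "plan": [
    [[0,0.01,0.015,0,0],[0,0.025,0.015,-1.3,0],[0.003,0.04,0.01,-2,0],[0.003,0.05,0,-2,0],[0.004,0.05,0,-2,0],[0.005,0.05,0,-2,0],[0.005,0.05,0,-2,0],[0.005,0.05,0,-1.7,0],[0.005,0.035,0,0,0],[0,0.017,0,0,0]]
  ]
}}

```text
time: 6.45
tool_pos: [470.2, 50.0, 334.9]
tcp_rot: [179.9, -0.1, 87.1]
ft_force: [-0.5, -0.2, -1.1]
finger_gap: 5.9
grip_force: 32.4
```

>>> {"api": "servo_tool", "payload": {
  "plan": [
    [[0,0,0,0,0],[0,0,0,0,0],[0,0,0,0,0]]
  ]
}}

```text
time: 6.75
tool_pos: [470.3, 45.7, 333.9]
tcp_rot: [180.0, 0.0, 86.9]
ft_force: [-0.3, -0.0, -0.8]
finger_gap: 5.7
grip_force: 32.5
```

```bash
python3 - <<'E'
from h import *
import pickle
D={n:snap(n) for n in('scene','top')}
pickle.dump(D,open('d3.pkl','wb')); S=sense(); print(S['tool_pos'],S['tcp_rot'],S['ft_force'],S['finger_gap'])
c=lambda f,x,y,w,h,k:cv2.resize(f[y:y+h,x:x+w],None,fx=k,fy=k,interpolation=cv2.INTER_CUBIC)
cv2.imwrite('pics/c4.png',np.hstack([c(D['top']['frame'],240,160,100,100,4),c(D['scene']['frame'],250,140,100,100,4)]))
E
```

```text
[470.3545857   45.40356961 333.64987176] [1.79986490e+02 8.48310507e-03 8.68602018e+01] [-0.79593618  0.06239842 -1.31675905] 5.379982560565577
```

View pics/c4.png

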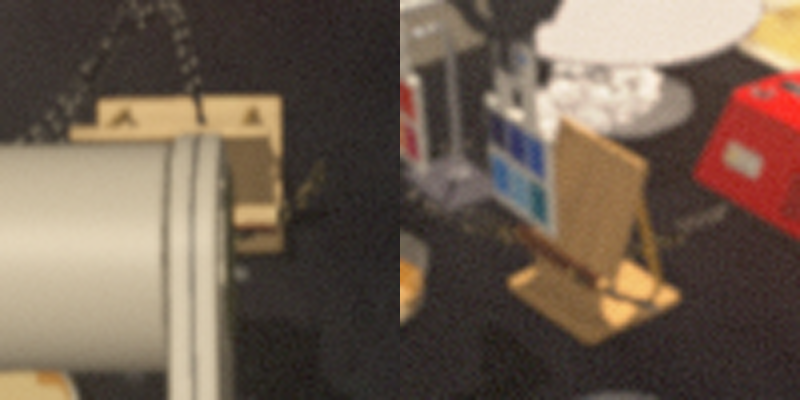

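The board now hangs in front of the easel: scene panel bottom corners at crop (487,190) and (553,235), lip from (513,227) to (597,280). I use these to check the grip offset and the easel pose.

```bash
cat > b3.py <<'E'
from fit import *
S4=lambda x,y:(250+(x-400)/4,140+y/4)
z=333.8-218; p=[470.3,45.5,np.radians(86.9-90)]
bo=[(s,(-3,50,z),S4(487,190)),(s,(-3,-50,z),S4(553,235)),(s,(-3,50,z+104),S4(487,92)),(s,(-3,-50,z+104),S4(557,135))]
print('pred-obs',[np.round(proj(c,R(p,[m]))[0]-px,1).tolist() for c,m,px in bo]); q,rr=fit(bo,p); print('board fit',q*[1,1,57.3],rr.tolist())
ba=[(t,(55,65,10),E_(377,75)),(t,(55,-65,10),E_(562,75)),(t,(-55,-65,10),E_(563,236)),(s,(-55,65,10),S4(508,277)),(s,(-55,-65,10),S4(590,340)),(s,(55,-65,10),S4(682,294))]
q,rr=fit(ba,[520,43,0]);print('base',q*[1,1,57.3],rr.tolist())
es=[(s,fx(0,63,118),S4(563,118)),(s,fx(0,-63,118),S4(647,157)),(s,fx(-18,63,8),S4(513,226)),(s,fx(-18,-63,8),S4(597,280))]
q,rr=fit(es,b);print('easel scene',q*[1,1,57.3],rr.tolist())
q,rr=fit(ea[:4],b);print('easel top',q*[1,1,57.3],rr.tolist())
q,rr=fit(ea[:4]+es,b);print('easel both',q*[1,1,57.3],rr.tolist())
E
python3 b3.py|tail -6
```

```text
pred-obs [[1.4, 1.5], [-0.1, 1.4], [-0.4, 1.1], [-2.5, 0.8]]
board fit [ 4.76310975e+02  5.17167067e+01 -3.99731232e-01] [[1.2, 0.5], [0.8, -0.1], [-0.6, 0.2], [-1.6, -0.6]]
base [540.87666724  42.49316521  -1.23076976] [[0.7, 0.0], [0.1, -0.3], [-0.0, -1.8], [-0.5, 0.6], [-0.9, -0.5], [-0.7, 0.4]]
easel scene [ 5.15204815e+02  3.96638616e+01 -5.25025189e-02] [[-1.0, -0.3], [-0.8, 2.3], [1.2, -0.3], [0.7, -0.3]]
easel top [513.2400829   44.02731194  -2.56420133] [[-0.0, -1.1], [-0.5, -0.8], [0.3, 1.9], [0.2, 0.4]]
easel both [513.98623438  43.17233637  -1.80957134] [[0.4, -1.1], [-0.1, -1.4], [0.4, 1.9], [0.3, -0.2], [-1.2, -0.6], [-1.9, 2.3], [0.8, -0.8], [-0.7, -0.4]]
```

>>> {"api": "servo_tool", "payload": {
  "plan": [
    [[0.01,-0.001,0,0.4,0],[0.012,-0.001,0,0.4,0],[0.012,-0.001,-0.005,0,0],[0.007,-0.001,-0.01,0,0],[0.002,0,-0.01,0,0],[0,0,-0.008,0,0],[0,0,-0.005,0,0],[0,0,-0.003,0,0],[0,0,0,0,0],[0,0,0,0,0]]
  ]
}}

```text
time: 7.85
tool_pos: [513.3, 42.3, 292.8]
tcp_rot: [180.0, -0.0, 87.7]
ft_force: [-0.1, -0.2, -0.9]
finger_gap: 5.3
grip_force: 32.4
```

>>> {"api": "servo_tool", "payload": {
  "plan": [
    [[0,0,-0.001,0,0],[0,0,-0.001,0,0],[0,0,-0.001,0,0],[0,0,0,0,0]]
  ]
}}

```text
time: 8.25
tool_pos: [513.3, 42.3, 289.3]
tcp_rot: [-180.0, -0.0, 87.7]
ft_force: [0.4, -0.4, -1.0]
finger_gap: 5.8
grip_force: 32.4
```

>>> {"api": "servo_tool", "payload": {
  "plan": [
    [[0,0,-0.001,0,0],[0,0,-0.001,0,0],[0,0,-0.001,0,0],[0,0,0,0,0]]
  ]
}}

```text
time: 8.65
tool_pos: [513.2, 42.3, 286.1]
tcp_rot: [-180.0, -0.0, 87.7]
ft_force: [-0.1, -0.2, -1.2]
finger_gap: 5.7
grip_force: 32.4
```

>>> {"api": "servo_tool", "payload": {
  "plan": [
    [[0,0,-0.001,0,0],[0,0,-0.001,0,0],[0,0,0,0,0]]
  ]
}}

```text
time: 8.95
tool_pos: [513.2, 42.2, 284.2]
tcp_rot: [-180.0, -0.0, 87.7]
ft_force: [0.8, 0.4, -1.5]
finger_gap: 5.7
grip_force: 32.4
```

>>> {"api": "servo_tool", "payload": {
  "plan": [
    [[0,0,-0.001,0,0],[0,0,-0.001,0,0],[0,0,0,0,0]]
  ]
}}

```text
time: 9.25
tool_pos: [513.3, 42.2, 282.2]
tcp_rot: [-180.0, 0.0, 87.7]
ft_force: [-0.1, 0.6, -1.9]
finger_gap: 5.5
grip_force: 32.4
```

```bash
python3 - <<'E'
from h import *
s=snap('scene')
cv2.imwrite('pics/c5.png',cv2.resize(s['frame'][140:230,265:335],None,fx=6.5,fy=6.5,interpolation=cv2.INTER_CUBIC))
E
```

```text
(no output)
```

View pics/c5.png

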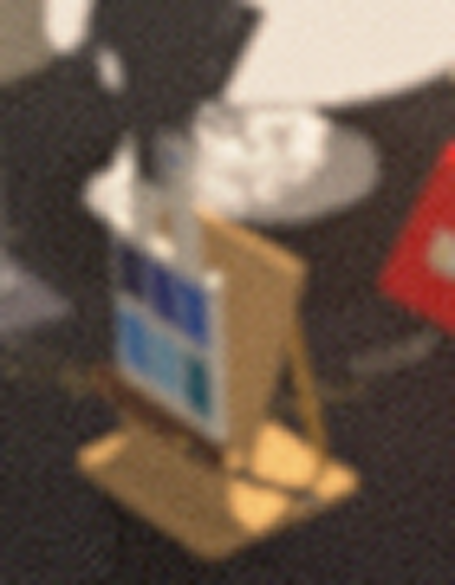

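The board's lower edge is now at about crop (115,360)–(220,440), just behind the lip, which runs from (92,368) to (222,458). Keep going down in small steps.

>>> {"api": "servo_tool", "payload": {
  "plan": [
    [[0,0,-0.001,0,0],[0,0,-0.001,0,0],[0,0,0,0,0]]
  ]
}}

```text
time: 9.6
tool_pos: [513.3, 42.3, 280.2]
tcp_rot: [-180.0, -0.0, 87.7]
ft_force: [-0.5, 0.7, -1.7]
finger_gap: 5.5
grip_force: 32.4
```

>>> {"api": "servo_tool", "payload": {
  "plan": [
    [[0,0,-0.001,0,0],[0,0,0,0,0]]
  ]
}}

```text
time: 9.8
tool_pos: [513.3, 42.3, 279.2]
tcp_rot: [-180.0, -0.0, 87.7]
ft_force: [0.4, 0.6, -0.9]
finger_gap: 5.2
grip_force: 32.5
```

>>> {"api": "servo_tool", "payload": {
  "plan": [
    [[0,0,-0.001,0,0],[0,0,0,0,0]]
  ]
}}

```text
time: 10.0
tool_pos: [513.2, 42.3, 278.2]
tcp_rot: [-180.0, 0.0, 87.7]
ft_force: [0.2, 0.8, -1.2]
finger_gap: 5.6
grip_force: 32.5
```

>>> {"api": "servo_tool", "payload": {
  "plan": [
    [[0,0,-0.001,0,0],[0,0,0,0,0]]
  ]
}}

```text
time: 10.2
tool_pos: [513.2, 42.3, 277.3]
tcp_rot: [-180.0, -0.0, 87.7]
ft_force: [0.2, 0.0, -0.9]
finger_gap: 5.3
grip_force: 32.6
```

>>> {"api": "servo_tool", "payload": {
  "plan": [
    [[0,0,-0.001,0,0],[0,0,0,0,0]]
  ]
}}

```text
time: 10.4
tool_pos: [513.2, 42.3, 276.2]
tcp_rot: [-180.0, -0.0, 87.7]
ft_force: [-1.3, 0.0, -0.3]
finger_gap: 5.5
grip_force: 32.6
```

>>> {"api": "servo_tool", "payload": {
  "plan": [
    [[0,0,-0.001,0,0],[0,0,0,0,0]]
  ]
}}

```text
time: 10.6
tool_pos: [513.4, 42.3, 275.8]
tcp_rot: [180.0, -0.0, 87.7]
ft_force: [-2.4, 1.8, 2.4]
finger_gap: 5.3
grip_force: 33.2
```

The lower edge is down on the ledge at TCP z≈276. Now open slowly while shifting the fingers back, so that the rear finger lets the board lean down gently.

>>> {"api": "servo_tool", "payload": {
  "plan": [
    [[0,0,0,0,0.006],[0,0,0,0,0.007],[0,0,0,0,0.008],[0,0,0,0,0.009],[0.001,0,0,0,0.011],[0.001,0,0,0,0.013],[0.0015,0,0,0,0.016],[0.0015,0,0,0,0.019],[0.002,0,0,0,0.022],[0,0,0,0,0.022]]
  ],
  "force": 20
}}

```text
time: 11.6
tool_pos: [520.6, 42.3, 275.4]
tcp_rot: [180.0, -0.0, 87.7]
ft_force: [0.3, 1.2, 0.5]
finger_gap: 21.8
grip_force: 0.0
```

```bash
python3 - <<'E'
from h import *
s=snap('scene')
cv2.imwrite('pics/c6.png',cv2.resize(s['frame'][140:230,265:335],None,fx=6.5,fy=6.5,interpolation=cv2.INTER_CUBIC))
E
```

```text
(no output)
```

View pics/c6.png

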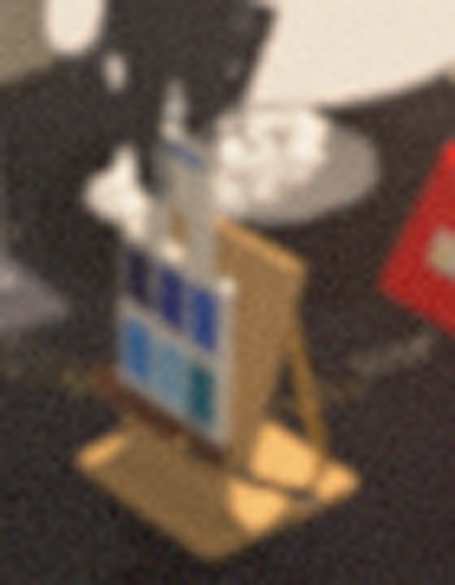

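The board is behind the lip (lip ends at crop (95,370) and (222,455)). It leans back on the rear finger, with its tab top at about (185,150). Continue.

>>> {"api": "servo_tool", "payload": {
  "plan": [
    [[0.002,0,0,0,0.024],[0.002,0,0,0,0.026],[0.002,0,0,0,0.028],[0.002,0,0,0,0.03],[0.002,0,0,0,0.033],[0.002,0,0,0,0.036],[0.002,0,0,0,0.039],[0.002,0,0,0,0.042],[0.002,0,0,0,0.045],[0.002,0,0,0,0.048]]
  ]
}}

```text
time: 12.65
tool_pos: [540.5, 42.2, 275.4]
tcp_rot: [-180.0, 0.0, 87.7]
ft_force: [0.5, 0.3, -1.3]
finger_gap: 48.0
grip_force: 0.1
```

>>> {"api": "servo_tool", "payload": {
  "plan": [
    [[0.002,0,0,0,0.051],[0.002,0,0,0,0.054],[0.002,0,0,0,0.057],[0.002,0,0,0,0.06],[0,0,0,0,0.063],[0,0,0,0,0.066],[0,0,0,0,0.07],[0,0,0,0,0.07],[0,0,0,0,0.07]]
  ]
}}

```text
time: 13.55
tool_pos: [548.3, 42.3, 275.4]
tcp_rot: [180.0, -0.0, 87.7]
ft_force: [-0.1, 0.6, 0.2]
finger_gap: 69.9
grip_force: 0.0
```

```bash
python3 - <<'E'
from h import *
s=snap('scene')
cv2.imwrite('pics/c7.png',cv2.resize(s['frame'][140:230,265:335],None,fx=6.5,fy=6.5,interpolation=cv2.INTER_CUBIC))
E
```

```text
(no output)
```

View pics/c7.png

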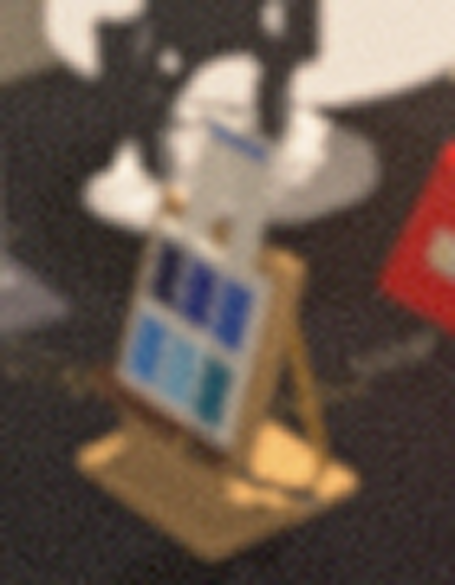

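The board lies flat against the face, its panel top corners at crop (155,232) and (272,278). Lift clear, then check the lateral centring.

>>> {"api": "servo_tool", "payload": {
  "plan": [
    [[0,0,0.005,0,0.07],[0,0,0.01,0,0.07],[0,0,0.015,0,0.07],[0,0,0.02,0,0.07],[0,0,0.02,0,0.07],[0,0,0.02,0,0.07],[0,0,0.02,0,0.07],[0,0,0.01,0,0.07],[0,0,0,0,0.07],[0,0,0,0,0.07]]
  ]
}}

```text
time: 14.6
tool_pos: [548.3, 42.3, 395.2]
tcp_rot: [-180.0, -0.0, 87.7]
ft_force: [0.5, -0.7, -0.4]
finger_gap: 70.1
grip_force: 0.0
```

```bash
python3 - <<'E' | tail -12
from fit import *
s2=snap('scene');S=sense();print(S['tool_pos'],S['ft_force'])
cv2.imwrite('pics/c8.png',cv2.resize(s2['frame'][145:225,270:330],None,fx=7.5,fy=7.5,interpolation=cv2.INTER_CUBIC))
E
```

```text
stand [ 539.87994488 -309.49064494] 8.99633875304876 [[-0.2, -0.8], [0.1, -0.4], [-0.9, 0.1], [0.5, 0.6], [0.2, 0.3]]
easel [514.47890232  43.39486126] -2.9924444482623356 [[0.2, -1.7], [-0.3, -1.1], [0.6, 1.2], [0.5, 0.1], [-1.2, -0.7], [-2.0, 1.0], [-0.2, -1.2], [0.3, -0.4]]
[548.09626742  42.23435653 394.40946322] [-0.87596392  0.10362754 -0.19922136]
```

View pics/c8.png

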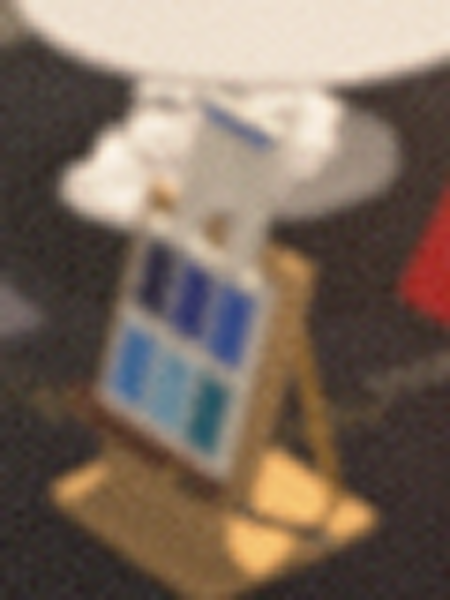

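```bash
python3 - <<'E' | tail -8
from fit import *
q=[514,43.2,np.radians(-2.2)]
S5=lambda x,y:np.array((270+x/7.5,145+y/7.5))
for nm,X,m,px in [('pTL',-6,(50,104),(142,232)),('pTR',-6,(-50,104),(275,283)),('pBR',-6,(-50,0),(228,482)),('fTL',0,(63,118),(150,187)),('fTR',0,(-63,118),(316,263)),('tabL',-6,(30,177),(203,100)),('tabR',-6,(-30,177),(278,140))]:
    f=lambda v:proj(s,R(q,[fx(X,v[0],v[1])]))[0]-S5(*px)
    print(nm,m,np.round(least_squares(f,m).x,1))
E
```

```text
easel [514.47890232  43.39486126] -2.9924444482623356 [[0.2, -1.7], [-0.3, -1.1], [0.6, 1.2], [0.5, 0.1], [-1.2, -0.7], [-2.0, 1.0], [-0.2, -1.2], [0.3, -0.4]]
pTL (50, 104) [50.  94.6]
pTR (-50, 104) [-54.9 110.4]
pBR (-50, 0) [-59.5   7.3]
fTL (63, 118) [ 59.7 115. ]
fTR (-63, 118) [-72.5 128.1]
tabL (30, 177) [ 30.  172.3]
tabR (-30, 177) [-30.6 174.5]
```

```bash
python3 -c "
from bench import r
print(r.hand_in())"
```

```text
the job is handed in; nothing more can be done
None
```

The blue board is off its peg and leaning flat on the easel ledge behind the lip, samples facing front, about 5 mm off centre by the camera (limit 15 mm). I handed it in at about 14.7 s; the hand-in call returned no verdict.

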